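# Slide the salt cellar along the drilling fence to its stop

### The job

The white soapstone salt cellar has to be located for drilling its foot holes. Gently push it across the bench until one side lies flat against the aluminium fence, still well short of the red stop, and then slide it along the fence until it butts against the red stop, leaving it snug against both. Only push it: do not pinch, lift, tip or knock it, and leave the loose things on the bench where they are.

Things in the scene. Friction and masses are not known exactly. Their poses are not given: they have to be found in the camera images.
- cellar: White soapstone salt cellar: a square block 90 x 90 mm, 40 mm high, about 0.65 kg, with a round well 64 mm wide and 26 mm deep in its top. Origin: centre of its underside, on the bench; z up, x and y square to its sides. Starts in front of (on the robot's side of) the fence, 100 to 140 mm from fence face to cellar centre, turned up to 0.3 rad from the fence. Slides with 2 to 9 N.
- fence: Aluminium angle fixed to the bench, running along its own y (480 mm long, from y -250 to +230 mm), upright leg 32 mm high and 8 mm thick, its foot (45 mm wide, 5 mm thick) behind it. Origin: at bench height in the flat guiding face, which is the plane x = 0 and looks to -x (towards the robot). Turned up to 0.2 rad. Cannot move.
- stop: Red stop block fixed on the left (+y) part of the fence, axes parallel to the fence's, origin at bench height in the plane of the guiding face. Its stopping face is its plane y = 0, looking to -y; it juts 70 mm to -x, is 30 mm thick (to +y), 31 mm high, with a clamp screw at the fence rising to 54 mm. Cannot move. Snug in the corner, the cellar's origin is at x -45, y -45 mm here.
- depth_gauge: Bystander: steel depth gauge lying on the right, 140 x 90 mm cross shape, 20 mm high. Origin: centre of underside.
- sanding_block: Bystander: reddish cedar sanding block 110 x 60 x 35 mm, left of the work. Origin: centre of underside.
- pink_bowl: Bystander: small round pink soapstone bowl, 84 mm across, 36 mm high, right of the work. Origin: centre of underside.
- brush: Bystander: hand brush lying on the left. Origin at its underside, at mid length.
- oil_can: Bystander: can with a green band, 60 mm across, 120 mm high, standing on the left. Origin: centre of underside.
- spanner: Bystander: steel spanner lying on the right. Origin at its underside, at mid length.
Mind the look-alikes: they are no part of the job. Of the things like the cellar, leave any that is purple; of the rest the smaller one is meant.

How it is judged (in metres and radians):
On the way, in this order (a step that is already met when the one before it is completed fails the run):
1. the cellar lies flat against the fence, at least 25 mm short of the stop (x of cellar in the frame of fence between -0.0495 and -0.04 m and (angle between the x axis of cellar and the x axis of fence, either way round below 0.06 rad or angle between the x axis of cellar and the y axis of fence, either way round below 0.06 rad) and y of cellar in the frame of stop below -0.07 m), for 0.2 s.
2. the cellar lies in the corner, against fence and stop (x of cellar in the frame of fence between -0.0495 and -0.04 m and (angle between the x axis of cellar and the x axis of fence, either way round below 0.06 rad or angle between the x axis of cellar and the y axis of fence, either way round below 0.06 rad) and y of cellar in the frame of stop between -0.0495 and -0.04 m), for 0.2 s.
At the end, for the whole second after the job is handed in: The cellar stands flat on the bench at rest, its side within 4.5 mm of the fence face and square to it within 0.06 rad, its end within 4.5 mm of the stop's face (all of step 2 and height (world z) of cellar below 0.004 m and angle between cellar's own z axis and vertical below 0.05 rad and linear speed of cellar below 0.01 m/s); the robot touches nothing.
It fails at once if the cellar is lifted or tipped (8 mm or 0.2 rad) (height (world z) of cellar above 0.008 m or angle between cellar's own z axis and vertical above 0.2 rad).
It fails at once if the cellar is squeezed or rammed by the fingers (over 36 N) (contact force between the fingers and cellar above 36 N).
It fails at once if the cellar is knocked along (faster than 0.35 m/s) (linear speed of cellar above 0.35 m/s).
It fails at once if another loose thing is shifted by more than 15 mm (distance of any of depth_gauge, sanding_block, pink_bowl, brush, oil_can, spanner from where it was at the start of the episode above 0.015 m).
It also fails if it takes over 54 s, if anything falls off the work surface, if the arm or the gripper's body presses on something with over 40 N, if the wrist force passes 120 N, or if a joint passes its speed limit or range.

### The arm

A 6-joint arm with a two-finger parallel gripper is mounted at the origin on the work surface. World frame = base frame: x ahead of the robot, y to its left, z up, the work surface at z = 0. Lengths are in mm, angles in rad, forces in N, time in s.
With the tool pointing down it reaches from about 275 to 750 mm from the base axis. Payload 10.2 kg.
Tool frame: the origin (TCP) lies between the finger pads; the fingertips stand 11 mm ahead of it and the grasp point (between the pads) lies 8 mm behind it; z points along the fingers, y is the line along which they close (so a half turn about z gives the same grasp; the last joint's range is limited). The gripper opens to 85 mm and grips with 20 to 120 N. Pads are 22 mm wide; open, the fingers measure 114 mm over their backs; the gripper's body (76 mm by 85 mm) begins 54 mm behind the grasp point. The pads swing forward as they close: fully open they stand 13 mm farther back than shut.
Start: joints at [-0.223, 0.313, 1.498, -0, 1.331, -0.223], TCP at [525.006, -0.014, 242.294] pointing down, gripper open.
Joint ranges: [-2.94, 2.94], [-0.97, 2.17], [0.19, 2.56], [-1.23, 4.37], [0.02, 3.11], [-2.88, 2.88]. Speed limits (rad/s): [2.39, 2.39, 3.01, 3.14, 3.14, 3.14].

### API

Orientations are given as a unit quaternion [w, x, y, z].
In Python, from rig import sense, eyes, finish_job gives the robot as it stands.
- The arm moves only by the shell command python3 -m jog 'ROWS' [FORCE]. ROWS is JSON, a list of rows, each a list of 7 numbers: the shift along the tool's x, y, z in m, then the turn, a rotation vector about the tool's x, y, z in rad, then the finger opening in m, from 0 to 0.0854. In form: [[dx, dy, dz, rx, ry, rz, gripper], ...]. A call has 1 to 5 rows; each row shifts and turns the commanded pose from where the row before left it, along the tool's axes as they then stand; what a row does not reach is not made up. A row lasts 1/10 s, in which the tool goes at most 50 mm and 8.59 degrees, less where a joint would pass 70% of its speed; a pose out of reach is approached as far as the arm can. A call is refused whole if a number of a shift passes 0.05 or a number of a turn 0.15, either way. A call with a gripper value outside its range is refused whole. The fingers move at their own pace and stop on an object; FORCE is the grip in N (left out, the last holds). Time passes only in rows, so rows that do not move let the fingers close. It gives the time, the measured TCP pose, the force, the opening and the grip force at its end, in the units of the state.
- sense(): the state, without advancing time (a new reading comes with each control period).
- eyes.capture(name): name is "scene" or "side" or "wrist"; returns the picture (420x560x3 uint8, red, green, blue); there is no depth.
- eyes.calibration(name): a dict with "fx", "fy", "cx", "cy" (pixels), "cam_to_world" (4x4, takes a point from camera to world coordinates); the wrist camera has in their place "mount" (4x4, takes a point from camera to tool coordinates, whose origin is the TCP and whose axes are the flange's). Camera axes: x right, y down, z forward; pixel columns grow to the right and rows downward; lengths in mm; the calibration is good to about 2 mm. A picture is of the moment at which its call begins: read the wrist's pose just before it. calibration takes no time and is no camera call.
- finish_job(): hands the job in; it is judged then, once.
The state is a dict: "time_s": time; "joints": joint angles; "dq": joint speeds; "tau": joint torques, N m; "eef_pos": TCP position; "ee_rot": TCP orientation; "force": force on the tool from outside, world axes, zero at the start; "wrist_torque": the same for the moment, N m; "grip_width": opening from 0.0 (shut) to 1.0 (fully open); "grip_force": force on a finger pad.
Only numpy, scipy, OpenCV 4.12 (cv2) and the standard library are available. Lean on these libraries where they do the work, as an engineer would, in place of code of your own. Each camera call takes 0.05 s, during which the arm holds its last target. There are 200 camera calls.

## Working session

There is one attempt and no reset: what is moved stays moved. The work goes in short steps, Python scripts to look and compute and a shell command to move; the robot and the scene stay as the last step left them, time stands still between calls to the robot, and variables do not carry over. Pictures are saved under pics/ and viewed, at most 10 in all, crops included, and the job is handed in when it is done.

```bash
mkdir -p pics; python3 - <<'E'
from rig import sense, eyes
import cv2,numpy as np
s=sense();print(s)
for n in("scene","side"):
    cv2.imwrite(f"pics/{n}0.png",eyes.capture(n)[:,:,::-1]);c=eyes.calibration(n);print(n,c)
print(eyes.calibration("wrist"))
E
```

```text
{'time_s': 0.0, 'joints': array([-2.23405953e-01,  3.13439145e-01,  1.49843878e+00, -1.18399835e-05,
        1.33101061e+00, -2.23380117e-01]), 'dq': array([ 4.08292264e-04,  1.62552074e-05,  8.51426580e-04, -8.01971565e-04,
        5.29114116e-04,  7.68686298e-05]), 'tau': array([-5.78409599e-04, -4.12261176e+01, -2.59742296e+01, -3.58453699e-04,
        4.11797926e-03, -1.23038126e-05]), 'eef_pos': array([5.24752706e+02, 3.80124366e-02, 2.41739985e+02]), 'ee_rot': array([-5.45219418e-04,  7.07114770e-01,  7.07098495e-01, -3.50144753e-04]), 'force': array([-0.05182357, -0.88957116, -0.15375075]), 'wrist_torque': array([ 0.00182939, -0.01825112, -0.03422096]), 'grip_force': 0.0, 'grip_width': 1.001477120735592}
scene {'fx': 403.45658583020906, 'fy': 403.45658583020906, 'cx': 284.75756181410844, 'cy': 208.94135762105395, 'cam_to_world': array([[ 3.99822058e-01,  4.96893641e-01, -7.70220119e-01,
         1.39177489e+03],
       [ 9.16349557e-01, -1.97332839e-01,  3.48372272e-01,
        -3.44235819e+02],
       [ 2.11142436e-02, -8.45077784e-01, -5.34226289e-01,
         5.98569204e+02
[... 307 characters left out ...]
 6.75489772e-01, -4.73232558e-01,  5.65477245e-01,
        -7.04476578e+02],
       [ 9.90714627e-03, -7.60990756e-01, -6.48687072e-01,
         8.52223324e+02],
       [ 0.00000000e+00,  0.00000000e+00,  0.00000000e+00,
         1.00000000e+00]])}
{'fx': 308.91731838155806, 'fy': 308.91731838155806, 'cx': 282.143412469141, 'cy': 212.145264963503, 'mount': array([[-1.33200750e-03, -9.65555029e-01, -2.60195525e-01,
         6.63828156e+01],
       [ 9.99999110e-01, -1.30412231e-03, -2.79806721e-04,
         4.01170045e-01],
       [-6.91580039e-05, -2.60195667e-01,  9.65555907e-01,
        -1.31666103e+02],
       [ 0.00000000e+00,  0.00000000e+00,  0.00000000e+00,
         1.00000000e+00]])}
```

View pics/scene0.png

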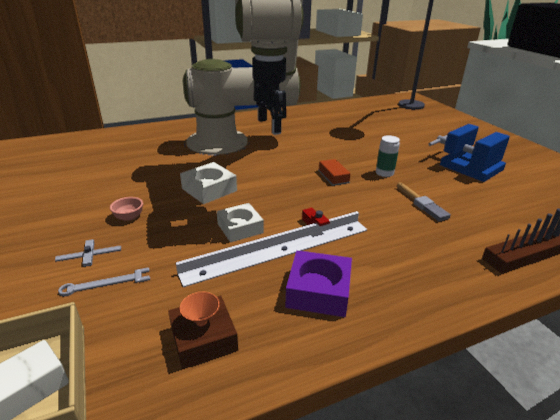

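View pics/side0.png

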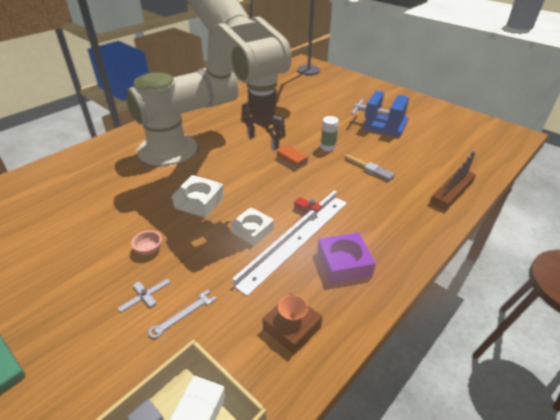

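The scene picture shows these candidates: a larger white block at (209,181), a smaller white block at (240,221), a purple block at (320,283) and a white bar in the box at (30,375). I choose the smaller white block at (240,221), which is (253,226) in the side picture. The fence runs from (180,270) to (362,222), and the red stop is at (316,217).

```bash
cat > h.py <<'E'
from rig import sense, eyes
import cv2,numpy as np
from scipy.spatial.transform import Rotation as R
def w2c(n):
    c=eyes.calibration(n)
    if n=="wrist":
        s=sense();T=np.eye(4);q=s["ee_rot"];T[:3,:3]=R.from_quat([q[1],q[2],q[3],q[0]]).as_matrix();T[:3,3]=s["eef_pos"]
        M=T@c["mount"]
    else:M=c["cam_to_world"]
    return c,M
def ray(n,px,z,cm=None):
    c,M=cm or w2c(n);px=np.atleast_2d(np.array(px,float))
    d=np.c_[(px[:,0]-c["cx"])/c["fx"],(px[:,1]-c["cy"])/c["fy"],np.ones(len(px))]@M[:3,:3].T
    t=(z-M[2,3])/d[:,2];return M[:3,3]+d*t[:,None]
def proj(n,P,cm=None):
    c,M=cm or w2c(n);p=(np.atleast_2d(P)-M[:3,3])@M[:3,:3]
    return np.c_[c["fx"]*p[:,0]/p[:,2]+c["cx"],c["fy"]*p[:,1]/p[:,2]+c["cy"]]
E
python3 - <<'E'
from h import *
np.set_printoptions(precision=0,suppress=True)
for n,pts in {"scene":dict(cell=(240,216),big=(209,175),purp=(320,268),fL=(180,262),fR=(361,214),stop=(316,213),sand=(335,170),bowl=(127,207),can=(389,140),brush=(425,203)),
 "side":dict(cell=(253,221),big=(199,188),purp=(346,247),fL=(235,283),fR=(337,193),stop=(308,205),sand=(293,155),bowl=(146,240))}.items():
    for k,p in pts.items():
        print(n,k,ray(n,p,{'can':120,'brush':10}.get(k,35))[0][:2])
a=cv2.imread("pics/scene0.png")[170:290,165:385];b=cv2.imread("pics/side0.png")[170:290,225:355]
a=cv2.resize(a,None,fx=3.6,fy=3.6,interpolation=cv2.INTER_CUBIC)
cv2.imwrite("pics/crop.png",a)
cv2.imwrite("pics/wrist0.png",eyes.capture("wrist")[:,:,::-1])
E
```

```text
scene cell [568. -96.]
scene big [ 321. -111.]
scene purp [823.  -1.]
scene fL [ 692. -271.]
scene fR [674. 197.]
scene stop [627.  90.]
scene sand [430. 259.]
scene bowl [ 419. -354.]
scene can [456. 426.]
scene brush [661. 422.]
side cell [565. -92.]
side big [ 321. -100.]
side purp [833.  10.]
side fL [ 700. -288.]
side fR [668. 190.]
side stop [638.  79.]
side sand [415. 262.]
side bowl [ 402. -355.]
```

View pics/crop.png

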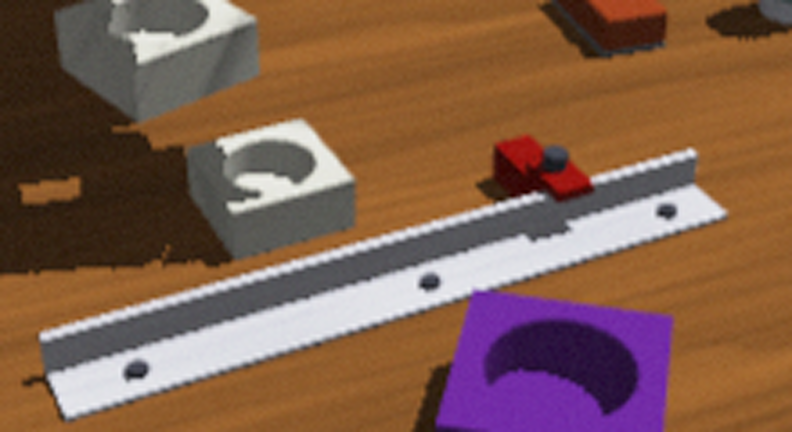

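View pics/wrist0.png

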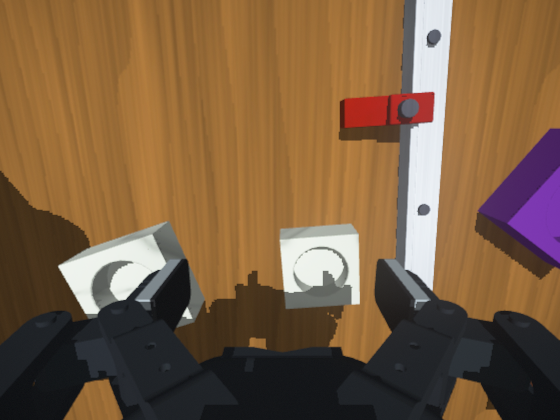

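The crop at (280,185) confirms a plain white square block with a round well. It is clearly smaller than the other white block, so it is the cellar. In the wrist view its top corners are about (281,238), (357,234), (359,303) and (285,308). The fence face's upper edge runs from (414,5) to (404,280), and the stop's lower face is at y≈127.

```bash
python3 - <<'E'
from h import *
np.set_printoptions(precision=1,suppress=True)
im=cv2.imread("pics/wrist0.png");hsv=cv2.cvtColor(im,cv2.COLOR_BGR2HSV)
m=((hsv[...,1]<60)&(hsv[...,2]>165)).astype(np.uint8);m[:,:275]=0;m[:,370:]=0;m[:220]=0;m[312:]=0
m=cv2.morphologyEx(m,cv2.MORPH_OPEN,np.ones((3,3)))
c=max(cv2.findContours(m,0,2)[0],key=cv2.contourArea)[:,0]
P=ray("wrist",c,40)[:,:2].astype(np.float32)
print("cell",cv2.minAreaRect(P))
print("top corners",ray("wrist",[(281,238),(357,234),(359,303),(285,308)],40))
for z,sat in((0,0),):pass
g=cv2.cvtColor(im,cv2.COLOR_BGR2GRAY)
# fence edges by row: wood->dark grey (face bottom), grey->white (face top)
B=[];T=[]
for v in list(range(10,85,5))+list(range(140,250,5)):
    r=hsv[v,385:440].astype(int); grey=np.where(r[:,1]<70)[0]
    w=np.where((r[:,1]<70)&(r[:,2]>170))[0]
    B.append((385+grey[0],v));T.append((385+w[0],v))
for nm,L,z in(("bot",B,0),("top",T,32)):
    Q=ray("wrist",L,z)[:,:2];k=np.polyfit(Q[:,1],Q[:,0],1);print(nm,k,np.std(Q[:,0]-np.polyval(k,Q[:,1])))
r=((hsv[...,1]>150)&((hsv[...,0]<6)|(hsv[...,0]>174))&(hsv[...,2]>60)).astype(np.uint8);r[:60]=0;r[150:]=0
c=max(cv2.findContours(r,0,2)[0],key=cv2.contourArea)[:,0]
print("red px",cv2.boxPoints(cv2.minAreaRect(c)))
low=[(u,c[c[:,0]==u,1].max()) for u in range(346,396,8)];print(low)
print("stop low edge z0",ray("wrist",low,0)[:,:2],"z31",ray("wrist",low,31)[:,:2])
E
```

```text
cell ((569.5409545898438, -90.83699035644531), (90.61182403564453, 103.0522689819336), 4.398697853088379)
top corners [[ 523.6  -54.1   40. ]
 [ 610.2  -49.3   40. ]
 [ 618.1 -137.8   40. ]
 [ 528.3 -144.6   40. ]]
bot [ -0.1 666.8] 0.5207619612739498
top [ -0.1 666.3] 0.30164820889802163
red px [[341.9  97.8]
 [432.9  91.3]
 [435.  121.4]
 [344.1 127.9]]Traceback (most recent call last):
  File "<stdin>", line 23, in <module>
    return umr_maximum(a, axis, None, out, keepdims, initial, where)
ValueError: zero-size array to reduction operation maximum which has no identity
```

```bash
python3 - <<'E'
from h import *
np.set_printoptions(precision=4,suppress=True)
im=cv2.imread("pics/wrist0.png");hsv=cv2.cvtColor(im,cv2.COLOR_BGR2HSV)
B=[];T=[]
for v in list(range(10,85,5))+list(range(140,250,5)):
    r=hsv[v,385:440].astype(int); grey=np.where(r[:,1]<70)[0]
    w=np.where((r[:,1]<70)&(r[:,2]>170))[0]
    B.append((385+grey[0],v));T.append((385+w[0],v))
k=[np.polyfit(*(ray("wrist",L,z)[:,[1,0]].T),1) for L,z in((B,0),(T,32))];print(k)
print("stop low edge z0",ray("wrist",[(345,128),(390,124)],0)[:,:2],"z31",ray("wrist",[(345,128),(390,124)],31)[:,:2])
k=np.mean(k,0);th=-np.arctan(k[0]);print("th",th)
ex=np.array([np.cos(th),np.sin(th)]);ey=np.array([-ex[1],ex[0]]);O=np.array([k[1],0])
C=np.array([571,-96.]);print("cell in fence frame",(C-O)@ex,(C-O)@ey)
for z in(0,31):print("stop y",(ray("wrist",[(345,128),(390,124)],z)[:,:2]-O)@ey)
p=O+ex*(-175)+ey*((C-O)@ey);print("pre-push TCP",p, "ex",ex)
E
```

```text
[array([ -0.0628, 666.7716]), array([ -0.061 , 666.3237])]
stop low edge z0 [[598.3498  67.3568]
 [650.4268  71.7759]] z31 [[592.2915  67.2754]
 [640.0469  71.3277]]
th 0.06178976229276392
cell in fence frame -101.29334754685584 -89.91668529811093
stop y [71.4395 72.6344]
stop y [71.7323 72.828 ]
pre-push TCP [ 497.434  -100.5514] ex [0.9981 0.0618]
```

```bash
python3 -m jog '[[0,0,0,0,0,0.15,0.04],[0,0,0,0,0,0.15,0.04],[0,0,0,0,0,0.15,0.04],[0,0,0,0,0,0.15,0.04],[0,0,0,0,0,0.15,0.04]]' 20 && python3 -m jog '[[0,0,0,0,0,0.15,0.04],[0,0,0,0,0,0.15,0.04],[0,0,0,0,0,0.15,0.04],[0,0,0,0,0,0.15,0.04],[0,0,0,0,0,0.15,0.04]]' && python3 -m jog '[[-0.017,0.035,0,0,0,0.009,0.04],[-0.017,0.035,0,0,0,0,0.04],[0,0.028,0.03,0,0,0,0.04],[0,0,0.03,0,0,0,0.04],[0,0,0,0,0,0,0.04]]'; python3 - <<'E'
from h import *
print(sense())
cv2.imwrite("pics/wrist1.png",eyes.capture("wrist")[:,:,::-1])
E
```

```text
time_s: 0.65
eef_pos: [524.9, 0.0, 242.0]
ee_rot: [-0.0, 0.918, 0.396, -0.0]
force: [0.0, -1.2, 0.1]
grip_width: 0.468
grip_force: 0.0
time_s: 1.15
eef_pos: [524.9, 0.0, 242.0]
ee_rot: [-0.0, 0.999, 0.032, -0.0]
force: [0.2, 0.8, 0.3]
grip_width: 0.468
grip_force: 0.0
time_s: 1.65
eef_pos: [495.7, -99.9, 179.0]
ee_rot: [-0.002, 1.0, 0.03, -0.003]
force: [0.6, 0.4, 0.8]
grip_width: 0.468
grip_force: 0.0
{'time_s': 1.65, 'joints': array([-4.31072850e-01,  3.34204659e-01,  1.64195651e+00,  5.06676688e-05,
        1.17271882e+00,  1.07929856e+00]), 'dq': array([ 0.02662521, -0.05200209, -0.0826982 ,  0.00290799,  0.072446  ,
        0.00208498]), 'tau': array([ -1.16971593, -39.60029483, -23.75493765,  -0.04759261,
        -0.78478983,  -0.046556  ]), 'eef_pos': array([495.67558912, -99.94796761, 179.02768218]), 'ee_rot': array([-0.00164267,  0.9995373 ,  0.03019776, -0.00325245]), 'force': array([0.63044681, 0.42273245, 0.77117947]), 'wrist_torque': array([0.00278879, 0.00228648, 0.00285366]), 'grip_force': 0.0, 'grip_width': 0.46825441200547013}
```

View pics/wrist1.png

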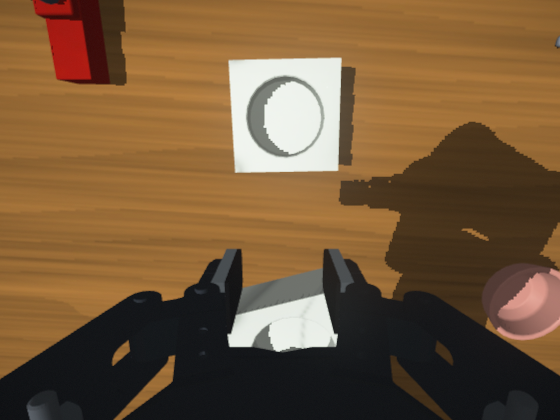

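The wrist view shows the cellar at (288,115), centred on and square to the gripper. Part of the big white block is beneath the hand at (282,300), so I check its clearance.

```bash
python3 - <<'E'
from h import *
np.set_printoptions(precision=1,suppress=True)
c=ray("wrist",[(229,60),(341,58),(339,172),(236,173)],40)[:,:2]
O=np.array([666.55,0]);th=.0618;ex=np.array([np.cos(th),np.sin(th)]);ey=np.array([-ex[1],ex[0]])
f=lambda p:np.c_[(p-O)@ex,(p-O)@ey]
print(f(c),f(c).mean(0));s=sense();print("tcp",f(s["eef_pos"][None,:2]))
print("big top edge",f(ray("wrist",[(240,300),(325,270)],50)[:,:2]),f(ray("wrist",[(240,300),(325,270)],0)[:,:2]))
E
```

```text
[[ -56.1  -45.5]
 [ -54.8 -135.8]
 [-146.7 -138.5]
 [-147.5  -47.4]] [-101.3  -91.8]
tcp [[-175.6  -89.2]]
big top edge [[-267.8  -47.7]
 [-236.5 -127.9]] [[-298.   -39.9]
 [-260.8 -135.4]]
```

```bash
python3 -m jog '[[0,0.003,0.04,0,0,0,0.04],[0,0,0.04,0,0,0,0.04],[0,0,0.04,0,0,0,0.04],[0,0,0.03,0,0,0,0.04],[0,0,0.004,0,0,0,0.04]]' && python3 -m jog '[[0.006,0,0,0,0,0,0.04],[0.006,0,0,0,0,0,0.04],[0.004,0,0,0,0,0,0.04],[0.003,0,0,0,0,0,0.04],[0.003,0,0,0,0,0,0.04]]'
```

```text
time_s: 2.2
eef_pos: [497.1, -102.2, 27.0]
ee_rot: [-0.001, 1.0, 0.031, -0.002]
force: [0.0, 0.5, 0.2]
grip_width: 0.468
grip_force: 0.0
time_s: 2.7
eef_pos: [519.2, -101.6, 29.7]
ee_rot: [0.0, 1.0, 0.031, -0.001]
force: [-10.1, -0.9, 7.5]
grip_width: 0.471
grip_force: 4.8
```

```bash
python3 -m jog '[[0,0,0,0,0,0,0.04],[0,0,0,0,0,0,0.04]]'; python3 -m jog '[[0.003,0,0,0,0,0,0.04],[0.003,0,0,0,0,0,0.04],[0.003,0,0,0,0,0,0.04],[0.003,0,0,0,0,0,0.04],[0.003,0,0,0,0,0,0.04]]'
python3 - <<'E'
from h import *
cv2.imwrite("pics/side1.png",cv2.resize(eyes.capture("side")[130:280,170:370,::-1],None,fx=4,fy=4))
E
```

```text
time_s: 2.9
eef_pos: [519.8, -101.6, 29.6]
ee_rot: [0.0, 1.0, 0.031, -0.0]
force: [-4.7, 0.5, 3.4]
grip_width: 0.465
grip_force: 2.4
time_s: 3.4
eef_pos: [534.3, -100.7, 29.6]
ee_rot: [0.0, 1.0, 0.031, -0.001]
force: [-8.2, -0.8, 6.2]
grip_width: 0.469
grip_force: 4.1
```

View pics/side1.png

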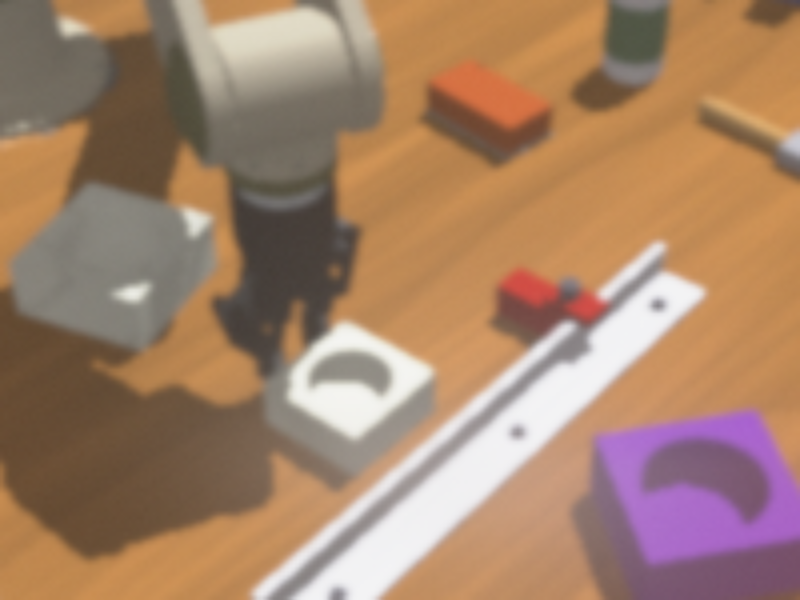

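The side view shows the fingers square behind the cellar at (350,400), the fence still ahead, and the cellar flat on the bench. I keep pushing.

```bash
python3 -m jog '[[0.003,0,0,0,0,0,0.04],[0.003,0,0,0,0,0,0.04],[0.003,0,0,0,0,0,0.04],[0.003,0,0,0,0,0,0.04],[0.003,0,0,0,0,0,0.04]]'; python3 -m jog '[[0.003,0,0,0,0,0,0.04],[0.003,0,0,0,0,0,0.04],[0.003,0,0,0,0,0,0.04],[0.003,0,0,0,0,0,0.04],[0.001,0,0,0,0,0,0.04]]';  python3 -m jog '[[0.001,0,0,0,0,0,0.04],[0.001,0,0,0,0,0,0.04],[0.001,0,0,0,0,0,0.04]]'
```

```text
time_s: 3.95
eef_pos: [549.3, -99.8, 29.6]
ee_rot: [0.0, 1.0, 0.031, -0.001]
force: [-7.7, -0.9, 4.4]
grip_width: 0.469
grip_force: 3.7
time_s: 4.45
eef_pos: [562.5, -99.0, 29.5]
ee_rot: [0.0, 1.0, 0.031, -0.001]
force: [-8.1, 0.3, 4.6]
grip_width: 0.467
grip_force: 3.9
time_s: 4.75
eef_pos: [565.2, -98.8, 29.6]
ee_rot: [0.0, 1.0, 0.031, -0.001]
force: [-8.2, 0.2, 4.0]
grip_width: 0.473
grip_force: 3.6
```

```bash
python3 -m jog '[[0.001,0,0,0,0,0,0.04],[0.001,0,0,0,0,0,0.04]]'; python3 -m jog '[[0.0005,0,0,0,0,0,0.04],[0.0005,0,0,0,0,0,0.04]]';  python3 - <<'E'
from h import *
cv2.imwrite("pics/wrist2.png",eyes.capture("wrist")[:,:,::-1])
E
```

```text
time_s: 4.95
eef_pos: [567.2, -98.7, 29.6]
ee_rot: [0.0, 1.0, 0.031, -0.001]
force: [-6.6, -0.2, 3.8]
grip_width: 0.467
grip_force: 3.6
time_s: 5.15
eef_pos: [568.2, -98.6, 29.6]
ee_rot: [0.0, 1.0, 0.031, -0.001]
force: [-7.3, -0.1, 3.6]
grip_width: 0.47
grip_force: 3.6
```

View pics/wrist2.png

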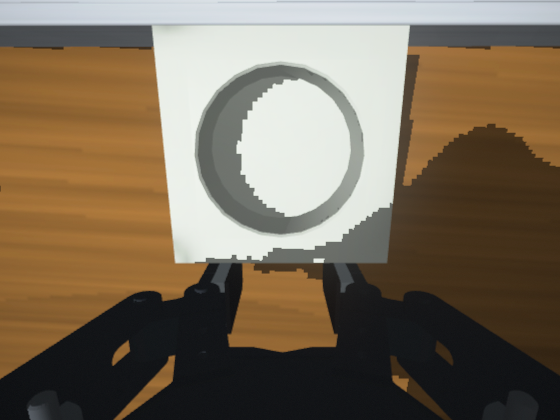

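The wrist view shows the cellar square to the fence. Its far top edge, (153,26) to (409,26), lies nearly over the fence face's upper edge at row ~25. No rise in force yet, so I compute the gap.

```bash
python3 - <<'E'
from h import *
np.set_printoptions(precision=1,suppress=True)
O=np.array([666.55,0]);th=.0618;ex=np.array([np.cos(th),np.sin(th)]);ey=np.array([-ex[1],ex[0]])
f=lambda p:np.c_[(p-O)@ex,(p-O)@ey]
im=cv2.imread("pics/wrist2.png");g=cv2.cvtColor(im,cv2.COLOR_BGR2GRAY)
print(g[15:60:1,100],g[15:60,480],g[15:60,280])
for nm,p,z in(("far",[(153,25),(409,25)],40),("near",[(175,263),(388,263)],40),("fence top",[(100,24),(480,24)],32),("fence bot",[(100,47),(480,47)],0)):
    print(nm,f(ray("wrist",p,z)[:,:2]))
E
```

```text
[211 210 209 207 208 210 213 210 196 170 126  80  79  79  80  81  78  79
  80  80  79  79  79  80  79  79  80  80  79  80  81  72  72 101 102 103
 104 104 104 105 104 105 106 107 107] [210 211 212 212 212 211 207 196 177 148  99  77  79  81  80  80  77  76
  77  78  78  79  80  80  80  81  80  79  79  80  75  63  54  82 116 117
 118 119 119 119 118 118 116 115 115] [222 222 222 222 222 222 221 216 198 186 205 229 229 229 229 229 229 230
 230 231 231 231 230 230 231 231 231 231 231 231 231 231 232 232 232 232
 232 232 232 233 233 233 234 233 234]
far [[  -2.9  -46.8]
 [  -2.9 -136.1]]
near [[ -92.9  -46.2]
 [ -93.  -136.7]]
fence top [[  -0.2  -24.1]
 [  -0.3 -165.3]]
fence bot [[  -0.6   -5.8]
 [  -0.7 -185.2]]
```

```bash
python3 -m jog '[[0.001,0,0,0,0,0,0.04],[0.0005,0,0,0,0,0,0.04]]'; python3 -m jog '[[0.0005,0,0,0,0,0,0.04]]'; python3 -m jog '[[0.0005,0,0,0,0,0,0.04]]'; python3 -m jog '[[0.0004,0,0,0,0,0,0.04]]'
```

```text
time_s: 5.4
eef_pos: [569.8, -98.5, 29.5]
ee_rot: [0.0, 1.0, 0.031, -0.001]
force: [-7.3, -1.0, 4.6]
grip_width: 0.466
grip_force: 3.6
time_s: 5.5
eef_pos: [570.3, -98.5, 29.6]
ee_rot: [0.0, 1.0, 0.031, -0.001]
force: [-6.8, -0.7, 4.0]
grip_width: 0.465
grip_force: 3.6
time_s: 5.6
eef_pos: [570.5, -98.5, 29.6]
ee_rot: [0.0, 1.0, 0.031, -0.001]
force: [-10.7, -0.7, 6.6]
grip_width: 0.47
grip_force: 5.2
time_s: 5.7
eef_pos: [570.5, -98.5, 29.6]
ee_rot: [0.0, 1.0, 0.031, -0.002]
force: [-12.7, -1.7, 8.1]
grip_width: 0.47
grip_force: 6.4
```

```bash
python3 -m jog '[[0.0004,0,0,0,0,0,0.04],[0.0004,0,0,0,0,0,0.04],[0,0,0,0,0,0,0.04],[0,0,0,0,0,0,0.04],[0,0,0,0,0,0,0.04]]'; python3 -m jog '[[-0.002,0,0,0,0,0,0.04],[-0.008,0,0,0,0,0,0.04],[-0.01,0,0,0,0,0,0.04],[0,0,-0.04,0,0,0,0.04],[0,0,-0.04,0,0,0,0.04]]'; python3 -m jog '[[0,0,-0.04,0,0,0,0.04],[0,0,0,0,0,-0.15,0.04],[0,0,0,0,0,-0.15,0.04],[0,0,0,0,0,-0.15,0.04],[0,0,0,0,0,-0.15,0.04]]'; python3 -m jog '[[0,0,0,0,0,-0.15,0.04],[0,0,0,0,0,-0.15,0.04],[0,0,0,0,0,-0.15,0.04],[0,0,0,0,0,-0.15,0.04],[0,0,0,0,0,-0.15,0.04]]';  python3 -m jog '[[-0.035,0.038,0,0,0,-0.15,0.04],[-0.035,0.038,0,0,0,0.079,0.04],[0,0,0,0,0,0,0.04],[0,0,0,0,0,0,0.04]]'
python3 - <<'E'
from h import *
cv2.imwrite("pics/wrist3.png",eyes.capture("wrist")[:,:,::-1])
s=sense();O=np.array([666.55,0]);th=.0618;ex=np.array([np.cos(th),np.sin(th)]);ey=np.array([-ex[1],ex[0]])
p=s["eef_pos"][:2]-O;print(p@ex,p@ey)
q=s["ee_rot"];X=R.from_quat([*q[1:],q[0]]).as_matrix();print(X)
E
```

```text
time_s: 6.2
eef_pos: [570.5, -98.5, 29.6]
ee_rot: [-0.0, 1.0, 0.031, -0.003]
force: [-15.7, -1.4, 10.2]
grip_width: 0.467
grip_force: 8.0
time_s: 6.7
eef_pos: [551.6, -99.5, 109.5]
ee_rot: [-0.0, 1.0, 0.031, -0.0]
force: [-0.8, -0.2, 0.9]
grip_width: 0.466
grip_force: 0.0
time_s: 7.2
eef_pos: [552.3, -99.7, 149.1]
ee_rot: [0.0, 0.945, 0.328, 0.001]
force: [0.1, 0.1, -0.7]
grip_width: 0.471
grip_force: 0.0
time_s: 7.7
eef_pos: [552.3, -99.6, 149.1]
ee_rot: [0.001, 0.759, 0.651, 0.0]
force: [-0.4, -1.4, -0.7]
grip_width: 0.468
grip_force: 0.0
time_s: 8.1
eef_pos: [619.7, -173.5, 148.1]
ee_rot: [-0.0, 0.738, 0.675, 0.0]
force: [-0.6, -1.1, 0.1]
grip_width: 0.465
grip_force: 0.0
-57.83165719482568 -169.5260084191112
[[ 8.76370108e-02  9.96152467e-01 -1.26755574e-04]
 [ 9.96152439e-01 -8.76369724e-02  2.82245919e-04]
 [ 2.70051494e-04 -1.51003063e-04 -9.99999952e-01]]
```

View pics/wrist3.png

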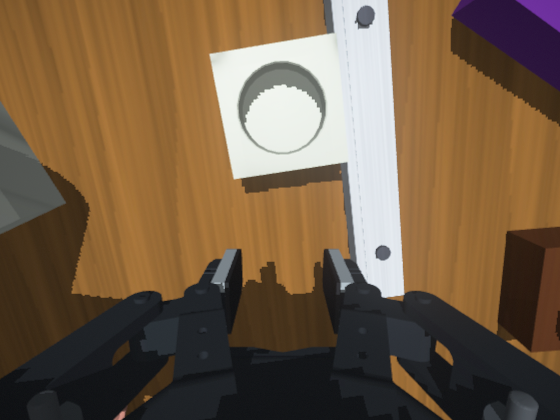

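The cellar at (283,107) is still against the fence. My last turn had the wrong sign, which leaves the tool 0.15 rad off, so I correct it and descend behind the -y face.

```bash
python3 -m jog '[[0,0,0,0,0,-0.15,0.04],[0.004,0.012,0,0,0,0,0.04],[0,0,0,0,0,0,0.04]]'; python3 - <<'E'
from h import *
s=sense();O=np.array([666.55,0]);th=.0618;ex=np.array([np.cos(th),np.sin(th)]);ey=np.array([-ex[1],ex[0]])
f=lambda p:np.c_[(p-O)@ex,(p-O)@ey].round(1)
print(f(s["eef_pos"][None,:2]))
q=s["ee_rot"];X=R.from_quat([*q[1:],q[0]]).as_matrix();print(X[:,0],s["eef_pos"])
im=eyes.capture("wrist");hsv=cv2.cvtColor(im,cv2.COLOR_RGB2HSV)
cv2.imwrite("pics/wrist4.png",im[:,:,::-1])
m=((hsv[...,1]<40)&(hsv[...,2]>190)).astype(np.uint8);m[200:]=0;m[:,345:]=0
c=max(cv2.findContours(m,0,2)[0],key=cv2.contourArea)
P=f(ray("wrist",c[:,0],40)[:,:2]).astype(np.float32);print(P.min(0),P.max(0),cv2.minAreaRect(P))
E
```

```text
time_s: 8.45
eef_pos: [631.5, -167.0, 149.1]
ee_rot: [0.0, 0.684, 0.729, 0.0]
force: [-0.1, 0.7, 0.0]
grip_width: 0.468
grip_force: 0.0
[[ -45.3 -164.5]]
[-6.35345312e-02  9.97979620e-01 -2.01688193e-04] [ 631.52145823 -167.00884277  149.09663657]
[ -90.9 -152.5] [  4.  -35.2] ((-45.84960174560547, -96.26687622070312), (93.76612854003906, 117.45849609375), 2.956310510635376)
```

```bash
python3 -m jog '[[0,0,0.04,0,0,0,0.04],[0,0,0.04,0,0,0,0.04],[0,0,0.03,0,0,0,0.04],[0,0,0.01,0,0,0,0.04],[0,0,0,0,0,0,0.04]]'; python3 -m jog '[[0.004,0,0,0,0,0,0.04],[0.004,0,0,0,0,0,0.04],[0.003,0,0,0,0,0,0.04],[0.003,0,0,0,0,0,0.04],[0.003,0,0,0,0,0,0.04]]';python3 -m jog '[[0.003,0,0,0,0,0,0.04],[0.003,0,0,0,0,0,0.04],[0.003,0,0,0,0,0,0.04],[0.003,0,0,0,0,0,0.04],[0.003,0,0,0,0,0,0.04]]'
```

```text
time_s: 9.0
eef_pos: [630.7, -168.1, 27.9]
ee_rot: [-0.001, 0.685, 0.729, -0.0]
force: [-0.2, -0.0, 1.2]
grip_width: 0.466
grip_force: 0.0
time_s: 9.5
eef_pos: [630.5, -151.2, 28.7]
ee_rot: [0.0, 0.685, 0.729, 0.0]
force: [-0.1, 0.5, -0.0]
grip_width: 0.467
grip_force: 0.0
time_s: 10.0
eef_pos: [629.5, -137.4, 28.6]
ee_rot: [0.001, 0.685, 0.729, -0.0]
force: [-0.7, -6.2, 0.6]
grip_width: 0.469
grip_force: 2.8
```

```bash
python3 -m jog '[[0.005,0.0001,0,0,0,0,0.04],[0.005,0.0001,0,0,0,0,0.04],[0.005,0.0001,0,0,0,0,0.04],[0.005,0.0001,0,0,0,0,0.04],[0.005,0.0001,0,0,0,0,0.04]]'; python3 -m jog '[[0.005,0.0001,0,0,0,0,0.04],[0.005,0.0001,0,0,0,0,0.04],[0.005,0.0001,0,0,0,0,0.04],[0.005,0.0001,0,0,0,0,0.04],[0.005,0.0001,0,0,0,0,0.04]]'; python3 - <<'E'
from h import *
cv2.imwrite("pics/wrist5.png",eyes.capture("wrist")[:,:,::-1])
E
```

```text
time_s: 10.5
eef_pos: [628.1, -112.8, 28.6]
ee_rot: [0.001, 0.685, 0.729, -0.001]
force: [-3.7, -9.0, 3.0]
grip_width: 0.469
grip_force: 4.1
time_s: 11.0
eef_pos: [626.6, -88.3, 28.5]
ee_rot: [0.0, 0.685, 0.729, -0.002]
force: [-5.9, -12.2, 2.2]
grip_width: 0.47
grip_force: 5.6
```

View pics/wrist5.png

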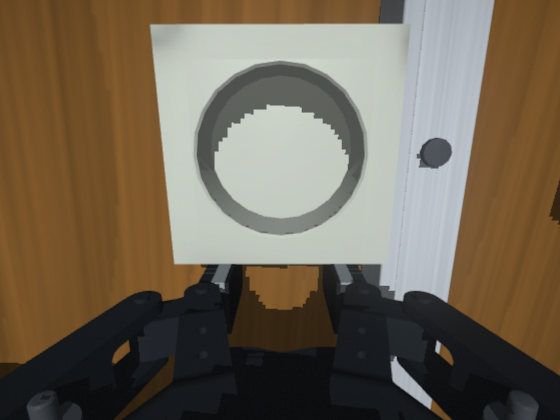

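The cellar (centre (282,148)) lies flat along the fence and square on the fingers. I drop the sideways bias and carry on, creeping near the stop.

```bash
python3 -m jog '[[0.004,0,0,0,0,0,0.04],[0.004,0,0,0,0,0,0.04],[0.004,0,0,0,0,0,0.04],[0.004,0,0,0,0,0,0.04],[0.004,0,0,0,0,0,0.04]]'; python3 -m jog '[[0.004,0,0,0,0,0,0.04],[0.004,0,0,0,0,0,0.04],[0.004,0,0,0,0,0,0.04],[0.004,0,0,0,0,0,0.04],[0.002,0,0,0,0,0,0.04]]';python3 -m jog '[[0.001,0,0,0,0,0,0.04],[0.001,0,0,0,0,0,0.04],[0.001,0,0,0,0,0,0.04],[0.001,0,0,0,0,0,0.04]]'; python3 -m jog '[[0.001,0,0,0,0,0,0.04],[0.001,0,0,0,0,0,0.04]]'; python3 -m jog '[[0.001,0,0,0,0,0,0.04],[0.001,0,0,0,0,0,0.04]]'
```

```text
time_s: 11.55
eef_pos: [625.4, -68.4, 28.5]
ee_rot: [0.0, 0.685, 0.729, -0.002]
force: [-5.5, -11.2, 3.7]
grip_width: 0.468
grip_force: 5.4
time_s: 12.05
eef_pos: [624.3, -50.2, 28.6]
ee_rot: [0.0, 0.685, 0.729, -0.002]
force: [-6.4, -11.3, 2.5]
grip_width: 0.472
grip_force: 5.6
time_s: 12.45
eef_pos: [624.0, -46.6, 28.6]
ee_rot: [0.0, 0.685, 0.729, -0.002]
force: [-5.3, -11.4, 3.7]
grip_width: 0.469
grip_force: 5.6
time_s: 12.65
eef_pos: [623.9, -44.6, 28.5]
ee_rot: [0.0, 0.685, 0.729, -0.002]
force: [-6.8, -11.8, 3.6]
grip_width: 0.47
grip_force: 5.6
time_s: 12.85
eef_pos: [623.8, -42.6, 28.5]
ee_rot: [0.0, 0.685, 0.729, -0.002]
force: [-6.7, -11.5, 3.1]
grip_width: 0.466
grip_force: 5.6
```

```bash
python3 -m jog '[[0.001,0,0,0,0,0,0.04],[0.001,0,0,0,0,0,0.04],[0.001,0,0,0,0,0,0.04],[0.001,0,0,0,0,0,0.04],[0.001,0,0,0,0,0,0.04]]'; python3 -m jog '[[0.001,0,0,0,0,0,0.04]]'; python3 -m jog '[[0.001,0,0,0,0,0,0.04]]'; python3 -m jog '[[0.0007,0,0,0,0,0,0.04]]'
```

```text
time_s: 13.35
eef_pos: [623.5, -37.6, 28.5]
ee_rot: [0.0, 0.685, 0.729, -0.002]
force: [-5.3, -11.1, 3.5]
grip_width: 0.47
grip_force: 5.7
time_s: 13.45
eef_pos: [623.4, -36.6, 28.5]
ee_rot: [0.0, 0.685, 0.729, -0.002]
force: [-5.6, -11.8, 3.6]
grip_width: 0.47
grip_force: 5.7
time_s: 13.55
eef_pos: [623.3, -35.6, 28.6]
ee_rot: [0.0, 0.685, 0.729, -0.002]
force: [-6.2, -10.8, 3.9]
grip_width: 0.468
grip_force: 5.7
time_s: 13.65
eef_pos: [623.3, -34.9, 28.5]
ee_rot: [0.0, 0.685, 0.729, -0.002]
force: [-5.1, -11.2, 3.4]
grip_width: 0.466
grip_force: 5.7
```

```bash
python3 -m jog '[[0.0007,0,0,0,0,0,0.04]]'; python3 -m jog '[[0.0007,0,0,0,0,0,0.04]]'; python3 -m jog '[[0.0007,0,0,0,0,0,0.04]]'; python3 -m jog '[[0.0007,0,0,0,0,0,0.04]]'
```

```text
time_s: 13.75
eef_pos: [623.2, -34.2, 28.5]
ee_rot: [0.0, 0.685, 0.729, -0.002]
force: [-6.5, -11.9, 3.2]
grip_width: 0.468
grip_force: 5.7
time_s: 13.85
eef_pos: [623.2, -33.5, 28.5]
ee_rot: [0.0, 0.685, 0.729, -0.002]
force: [-5.7, -12.0, 3.5]
grip_width: 0.471
grip_force: 5.7
time_s: 13.95
eef_pos: [623.1, -32.8, 28.5]
ee_rot: [0.0, 0.685, 0.729, -0.002]
force: [-5.9, -11.8, 4.3]
grip_width: 0.467
grip_force: 5.7
time_s: 14.05
eef_pos: [623.1, -32.1, 28.5]
ee_rot: [0.0, 0.685, 0.729, -0.002]
force: [-7.4, -11.5, 3.7]
grip_width: 0.472
grip_force: 5.7
```

```bash
python3 -m jog '[[0.0006,0,0,0,0,0,0.04]]'; python3 -m jog '[[0.0006,0,0,0,0,0,0.04]]'; python3 -m jog '[[0.0006,0,0,0,0,0,0.04]]'; python3 -m jog '[[0.0006,0,0,0,0,0,0.04]]'
```

```text
time_s: 14.15
eef_pos: [623.1, -32.0, 28.6]
ee_rot: [0.001, 0.685, 0.729, -0.002]
force: [-6.5, -16.7, 3.0]
grip_width: 0.467
grip_force: 8.0
time_s: 14.25
eef_pos: [623.1, -32.0, 28.6]
ee_rot: [0.001, 0.685, 0.729, -0.002]
force: [-5.9, -19.1, 3.6]
grip_width: 0.469
grip_force: 9.5
time_s: 14.35
eef_pos: [623.1, -31.9, 28.6]
ee_rot: [0.001, 0.685, 0.729, -0.003]
force: [-5.2, -22.6, 2.1]
grip_width: 0.469
grip_force: 10.9
time_s: 14.45
eef_pos: [623.1, -31.9, 28.6]
ee_rot: [0.002, 0.685, 0.729, -0.003]
force: [-6.9, -24.8, 1.6]
grip_width: 0.471
grip_force: 12.4
```

The stop has been met: the force is climbing with no motion. I hold, back off, rise and check.

```bash
python3 -m jog '[[0,0,0,0,0,0,0.04],[0,0,0,0,0,0,0.04],[0,0,0,0,0,0,0.04]]'; python3 -m jog '[[-0.002,0,0,0,0,0,0.04],[-0.003,0,0,0,0,0,0.04],[-0.015,0,0,0,0,0,0.04],[-0.02,0,0,0,0,0,0.04],[-0.01,0,0,0,0,0,0.04]]'; python3 -m jog '[[0,0,-0.04,0,0,0,0.04],[0,0,-0.04,0,0,0,0.04],[0,0,-0.04,0,0,0,0.04],[0,0,-0.03,0,0,0,0.04],[0,0,0,0,0,0,0.04]]'
python3 - <<'E'
from h import *
cv2.imwrite("pics/wrist6.png",eyes.capture("wrist")[:,:,::-1])
E
```

```text
time_s: 14.75
eef_pos: [623.1, -32.0, 28.6]
ee_rot: [0.002, 0.685, 0.729, -0.003]
force: [-6.9, -22.5, 1.7]
grip_width: 0.468
grip_force: 11.1
time_s: 15.25
eef_pos: [626.9, -79.4, 28.3]
ee_rot: [0.0, 0.685, 0.728, 0.0]
force: [-0.6, 0.3, -0.5]
grip_width: 0.468
grip_force: 0.0
time_s: 15.75
eef_pos: [628.4, -78.2, 183.1]
ee_rot: [0.004, 0.685, 0.729, 0.002]
force: [0.8, 0.8, 0.0]
grip_width: 0.468
grip_force: 0.0
```

View pics/wrist6.png

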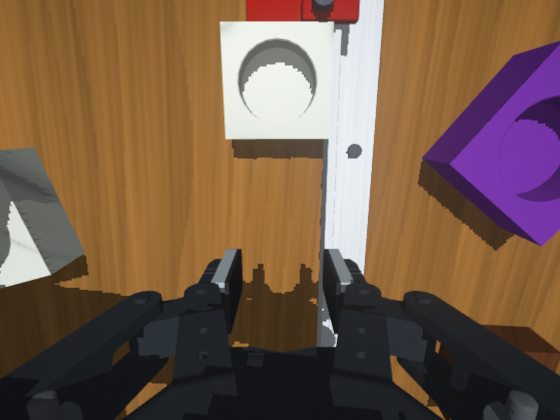

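The cellar, with top corners (221,24), (333,24), (333,138) and (226,139), sits against the red stop at row ~22 and along the fence at column ~333. It is square and snug, and nothing is touching it.

```bash
python3 -c "
from rig import finish_job
print(finish_job())"
```

```text
the job is handed in; nothing more can be done
None
```

The white salt cellar is snug and square against both the aluminium fence and the red stop, as seen in the last wrist view; the job is handed in, though no verdict was returned.

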